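# Close and lock the service hatch of the bonder's drive unit

## Robot

A 6-joint arm with a two-finger parallel gripper is mounted at the origin on the work surface. World frame = base frame: x ahead of the robot, y to its left, z up, the work surface at z = 0. Lengths are in m, angles in degrees, forces in N, time in s.
With the tool pointing down it reaches from about 0.375 to 0.9 m from the base axis. Payload 3.1 kg.
Tool frame: the origin (TCP) lies at the very end of the fingers, on their centre line; the grasp point (between the pads) lies bot.hold_point_z behind it (bot.hold_point_z is the distance from the TCP to the grasp point, in m); z points along the fingers, y is the line along which they close (so a half turn about z gives the same grasp; the last joint's range is limited). The gripper opens to 87 mm and grips with 3 to 60 N. Pads are 19 mm wide; open, the fingers measure 117 mm over their backs; the gripper's body (75 mm by 190 mm) begins 51 mm behind the grasp point.
Start: joints at [-83.222, 30.224, 82.088, -0, 67.689, -10.227], TCP at [0.183, -0.598, 0.223] pointing down, gripper open.
Joint ranges: [-176.69, 176.69], [-43.24, 126.21], [12.49, 139.97], [-82, 262], [0, 151.66], [-163.58, 163.58]. Speed limits (degrees/s): [159.86, 159.86, 180, 180, 180, 180].

## Interface

Orientations are given as a 3x3 rotation matrix whose columns are the frame's x, y, z axes.
In Python, from rig import bot gives the robot as it stands.
- The arm moves only by the tool apply_moves, never from a script. Its argument "plan" is one flat list of numbers, 4 for each row, row after row: the shift along the world's x, y, z normalised to -1 to 1, where 1 is 0.05 m, then the turn about the world's z normalised to -1 to 1, where 1 is 10 degrees. A call has 1 to 12 rows; each row shifts and turns the commanded pose from where the row before left it; what a row does not reach is not made up. A row lasts 1/8 s, in which the tool goes at most 62.5 mm and 10.7 degrees, less where a joint would pass 70% of its speed; a pose out of reach is approached as far as the arm can. A call with a number of a shift or a turn outside -1 to 1 is refused whole. A call with a gripper value outside its range is refused whole. "grip" is the closure, from -1 (fully open) to 1 (shut), so that 0 is half open, set as the call begins (left out, the last holds). The fingers move at their own pace and stop on an object; the grip force is fixed at half the most. Time passes only in rows, so rows that do not move let the fingers close. It gives the time, the measured TCP pose, the force, the opening and the grip force at its end, in the units of the state.
- bot.read_state(): the state, without advancing time (a new reading comes with each control period).
- bot.capture(name): name is "scene" or "top"; returns (picture, depth): 384x512x3 uint8, red, green, blue; 384x512 float32, m along the optical axis (not along the pixel's ray), 0 where there is no reading.
- bot.camera_info(name): a dict with "vertical_fov" (degrees; the focal length in pixels is half the picture's height over the tangent of half this angle, whatever the lens; pixels are square), "cx", "cy" (the principal point, pixels), "rvec" (rotation vector, rad) and "tvec" (3), from world to camera coordinates, as OpenCV has them. Camera axes: x right, y down, z forward; pixel columns grow to the right and rows downward; lengths in m; the calibration is good to about 2 mm. A picture is of the moment at which its call begins. camera_info takes no time and is no camera call.
- bot.hand_in(): hands the job in; it is judged then, once.
Trained networks look in the newest picture that a camera, given by its name, has taken for a name from the list of things; names that differ only in an ending like _2 or _b are one class to them, and where a whole thing is asked for, a point or a joint stands for the part that bears it (a point fixed in the world has none). Each returns a list of dicts, best first, with "p" (0 to 1); they miss things now and then, are a little off and sometimes report something else, mostly with a low value. They report only what shows in the picture. A call takes as long as a camera call.
- bot.outline_of(camera, target): "mask" (384x512 bool, what is visible of it) and "xy" ([column, row] as shares, 0 to 1, of the picture: columns of its width, rows of its height, amid what is visible of it).
- bot.pinpoint(camera, target): "xy" ([column, row] as shares, 0 to 1, of the picture: columns of its width, rows of its height: a listed point, or the origin of a listed thing).
The state is a dict: "time_s": time; "joint_positions": joint angles; "qvel": joint speeds; "tau": joint torques, N m; "position": TCP position; "tcp_rot": TCP orientation; "force": force on the tool from outside, world axes, zero at the start; "moment": the same for the moment, N m; "opening": opening from 0.0 (shut) to 1.0 (fully open); "grasp_force": force on a finger pad.
Only numpy, scipy, OpenCV 4.12 (cv2) and the standard library are available. Lean on these libraries where they do the work, as an engineer would, in place of code of your own. Each camera call takes 0.05 s, during which the arm holds its last target. There are 200 camera calls.

## Task

The service hatch of the low black drive unit stands ajar: press it fully shut with your fingertips, then set a fingertip in the slot of its round latch and turn the latch a quarter turn clockwise (seen from above) until it stops, so that the hatch is locked. Grasp and lift nothing, do not raise the hatch any further, and leave the jar, wafer case, eyepiece and screwdriver where they are. Finish with the hand clear.

Things in the scene. Friction and masses are not known exactly. Their poses are not given: they have to be found in the camera images.
- unit: Drive unit: fixed black housing, 100 mm high. Origin on the work surface, z up; it spans x -150 to 150, y -150 to 220 mm. The hatch, when shut, lies flush in its flat top (100 mm up), covering x -115 to 95, y -110 to 110 mm. Hinge line parallel to y at x = 95 mm, 100 mm up; the hatch's free edge faces -x (to the robot). The strip y 113 to 220 is a deck on which the jar stands
- hatch (a joint): Hinge angle of the aluminium hatch (210 by 220 mm, 8 mm thick), rad: 0 = shut and flush (hard stop), positive = free edge raised. The stiff hinge holds it at any angle; about 4 to 5 N pressed down near the free edge closes it
- hatch_edge (a point): Middle of the hatch's free edge, on its top face, 210 mm from the hinge. Axes of the hatch: x from free edge to hinge, y along the edge, z out of the top face. Its two front corners (20 to 40 mm behind the free edge, 70 to 100 mm either side of the middle) are plain flat sheet
- latch (a joint): Turn of the round latch, rad: 0 = open, slot parallel to the hinge line; 1.571 = locked (hard stop), slot at right angles to the hinge line, in line with the short index bar between disc and free edge. Grows clockwise seen from above; 0.08 N m friction keeps it where left. Its hidden tongue locks under the housing's front rail; turned before the hatch is shut, it blocks closing
- latch_centre (a point): Centre of the latch's top face, on its turning axis, 68 mm behind the middle of the free edge. x along the slot (turns with it), z up. Grey disc, diameter 104 mm, 2 mm proud of the hatch, with one slot through its centre: 88 mm long, 36 wide, 20 deep, open on top, closed ends, dark floor. A fingertip near a slot end swings it like a crank (4 N at 22 mm from the axis)
- jar_centre (a point): Bystander: amber glass jar with black lid, 42 mm diameter, 50 mm high, standing on the deck of the unit; point at half height
- case_centre (a point): Bystander: flat round white wafer case, 104 mm diameter, 18 mm high, on the table beside the unit; point at its centre
- eyepiece_centre (a point): Bystander: black microscope eyepiece, up to 38 mm diameter, 55 mm high, standing on the table beside the unit; point at half height
- driver_grip (a point): Bystander: black-handled screwdriver 170 mm long lying on the table on the deck side of the unit; point in the middle of its handle

How it is judged:
By the outcome, as a careful person would: the job done as asked, in the order asked, and still so for the second after the job is handed in, with the robot touching nothing.
It also fails if it takes over 48 s, if anything falls off the work surface, if the arm or the gripper's body presses on something with over 40 N, if the wrist force passes 120 N, or if a joint passes its speed limit or range.

## Working session

There is one attempt and no reset: what is moved stays moved. The work goes in short steps, Python scripts to look and compute and a tool call to move; the robot and the scene stay as the last step left them, time stands still between calls to the robot, and variables do not carry over. Pictures are saved under pics/ and viewed, at most 10 in all, crops included, and the job is handed in when it is done.

Besides the shell and the picture viewer there is one more tool, called after "Emit:" as name(argument=value, ...) on one line, values as JSON. apply_moves: Moves the arm, as the interface text tells. Its arguments: {"type":"object","properties":{"plan":{"type":"array","items":{"type":"number"}},"grip":{"type":"number"}},"required":["plan"]}

```bash
mkdir -p pics; cat > h.py <<'E'
import numpy as np, cv2
from rig import bot
def cam(n):
    c=bot.camera_info(n); f=192/np.tan(np.radians(c["vertical_fov"])/2)
    R=cv2.Rodrigues(np.array(c["rvec"],float))[0]; return f,c["cx"],c["cy"],R,np.array(c["tvec"],float).ravel()
def world(n,u,v,d):
    f,cx,cy,R,t=cam(n); u,v,d=map(np.asarray,(u,v,d))
    p=np.stack([(u-cx)/f*d,(v-cy)/f*d,d],-1); return (p-t)@R
def onz(n,u,v,z):
    a=world(n,u,v,0.);b=world(n,u,v,1.); return a+(b-a)*(z-a[2])/(b[2]-a[2])
def proj(n,P):
    f,cx,cy,R,t=cam(n); q=np.asarray(P)@R.T+t; return np.stack([q[...,0]/q[...,2]*f+cx,q[...,1]/q[...,2]*f+cy],-1)
E
python3 - <<'E'
from h import *
np.set_printoptions(precision=3,suppress=True)
ims=[]
for n in("scene","top"):
    im,d=bot.capture(n); cv2.imwrite(f"pics/{n}0.png",im[...,::-1]); np.save(n+"d.npy",d)
    print(n,cam(n)[0],'campos',-cam(n)[3].T@cam(n)[4])
    for t in("unit","hatch_edge","latch_centre","jar_centre","case_centre","eyepiece_centre","driver_grip"):
        for r in bot.pinpoint(n,t)[:2]:
            u,v=r["xy"][0]*512,r["xy"][1]*384
            dd=d[min(int(v),383),min(int(u),511)]; print(t,round(r["p"],2),round(u),round(v),dd,world(n,u,v,dd))
print(bot.read_state())
E
```

```text
scene 448.1512140170322 campos [1.264 0.101 0.96 ]
unit 0.69 206 228 1.0292459 [ 0.697 -0.057  0.104]
hatch_edge 0.78 192 157 1.0932478 [ 0.531 -0.114  0.159]
latch_centre 0.82 200 179 1.0929537 [ 0.572 -0.091  0.125]
jar_centre 0.66 274 210 1.0064732 [0.664 0.096 0.15 ]
case_centre 0.97 106 209 1.1687671 [ 0.606 -0.343  0.018]
eyepiece_centre 0.65 108 248 1.0571969 [ 0.739 -0.288  0.05 ]
driver_grip 0.76 301 197 1.1927598 [0.521 0.163 0.02 ]
top 438.34641834016793 campos [0.459 0.036 1.29 ]
unit 0.72 299 175 1.1634016 [ 0.603 -0.073  0.136]
hatch_edge 0.94 315 201 1.1347593 [ 0.532 -0.113  0.158]
latch_centre 0.75 306 183 1.1773803 [ 0.582 -0.092  0.12 ]
jar_centre 0.58 237 157 1.1538777 [0.646 0.092 0.148]
case_centre 0.93 385 180 1.2784921 [ 0.606 -0.334  0.022]
eyepiece_centre 0.65 367 135 1.3118016 [ 0.744 -0.288  0.002]
driver_grip 0.88 209 210 1.2629222 [0.51  0.176 0.025]
{'time_s': 0.8, 'joint_positions': array([-83.223,  30.22 ,  82.087,  -0.002,  67.69 , -10.228]), 'qvel': array([-0.037,  0.046,  0.028, -0.006, -0.04 ,  0.06 ]), 'tau': array([  0.   , -43.995, -17.698,   0.063,   0.05 ,  -0.   ]), 'position': array([ 0.183, -0.598,  0.223]), 'tcp_rot': array([[ 0.956,  0.292, -0.   ],
       [ 0.292, -0.956, -0.   ],
       [-0.   ,  0.   , -1.   ]]), 'force': array([-0.257, -0.411,  0.187]), 'moment': array([ 0.023, -0.009, -0.037]), 'grasp_force': 0.0, 'opening': 1.0032680934268776}
```

View pics/scene0.png

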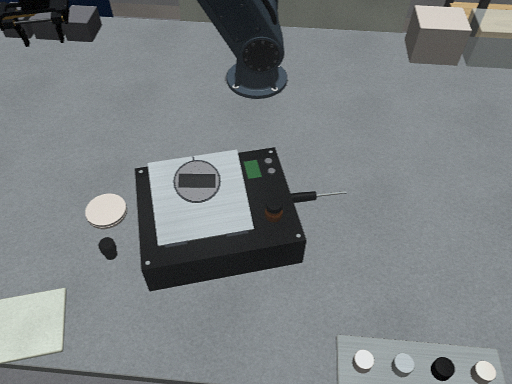

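View pics/top0.png

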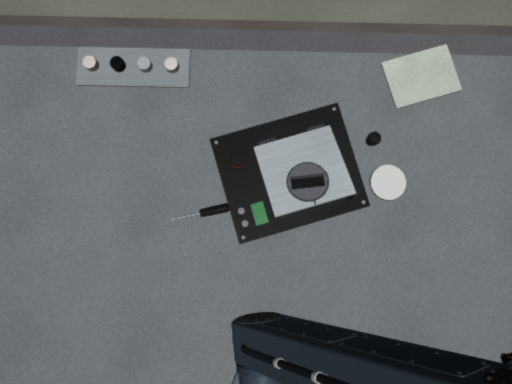

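The scene view shows the hatch ajar (edge at ~192,157) with the latch slot at (198,181). The top view shows the unit's corners near (211,139), (338,104), (369,206) and (240,243), with the jar at (237,158). Next I'll fit the unit's pose and the hatch plane.

```bash
python3 - <<'E'
from h import *
np.set_printoptions(precision=4,suppress=True)
for n in("top","scene"):
    d=bot.capture(n)[1]; vv,uu=np.mgrid[:384,:512]; W=world(n,uu,vv,d)
    m=bot.outline_of(n,"unit")[0]["mask"]; 
    z=W[...,2]; sel=m&(d>0)&(z>.085)&(z<.2)
    P=W[sel][:,:2].astype(np.float32)
    r=cv2.minAreaRect(P*1000); print(n,"rect",r, cv2.boxPoints(r)/1000)
    o=bot.outline_of(n,"hatch")
    if not o: continue
    hm=cv2.erode(o[0]["mask"].astype(np.uint8),np.ones((5,5)))>0
    Q=W[hm&(d>0)]
    for k in range(6):
        A=np.c_[Q[:,:2],np.ones(len(Q))]; c=np.linalg.lstsq(A,Q[:,2],rcond=None)[0]; e=Q[:,2]-A@c; Q=Q[abs(e)<max(.003,2*e.std())]
    print("plane",c,"angle",np.arctan(np.hypot(*c[:2])),"downdir yaw",np.degrees(np.arctan2(-c[1],-c[0])),len(Q),e.std())
    lo=W[m&(d>0)&(abs(z-.1)<.012)]; print("topz",np.median(lo[:,2]))
# corners from the top picture
for u,v in((211,139),(338,104),(369,206),(240,243)): print(onz("top",u,v,.1))
for t in("unit","latch_centre","jar_centre","hatch_edge"):
  for n in("top","scene"):
    r=bot.pinpoint(n,t)[0]; u,v=r["xy"][0]*512,r["xy"][1]*384
    print(t,n,onz(n,u,v,{"unit":0,"latch_centre":.135,"jar_centre":.125,"hatch_edge":.15}[t]))
E
```

```text
top rect ((614.5712890625, -47.68394470214844), (300.8267822265625, 371.13555908203125), 17.379844665527344) [[ 0.4156  0.0845]
 [ 0.5265 -0.2697]
 [ 0.8135 -0.1799]
 [ 0.7027  0.1743]]
plane [-0.283  -0.0873  0.2984] angle 0.2879034755996146 downdir yaw 17.13945914303566 4285 0.0017837253152257718
topz 0.10120561061436474
scene rect ((617.7572631835938, -46.71833801269531), (303.9639892578125, 371.2008972167969), 17.563261032104492) [[ 0.4169  0.0844]
 [ 0.5289 -0.2695]
 [ 0.8187 -0.1778]
 [ 0.7066  0.1761]]
plane [-0.2796 -0.088   0.2963] angle 0.28513327851640924 downdir yaw 17.47834901548266 5895 0.0015591704793426117
topz 0.100437830769251
[0.7013 0.1679 0.1   ]
[ 0.8073 -0.1821  0.1   ]
[ 0.525 -0.267  0.1  ]
[0.4187 0.0814 0.1   ]
unit top [ 0.6281 -0.0808  0.    ]
unit scene [ 0.6255 -0.079   0.    ]
latch_centre top [ 0.5862 -0.0921  0.135 ]
latch_centre scene [ 0.5864 -0.0898  0.135 ]
jar_centre top [0.6462 0.0895 0.125 ]Traceback (most recent call last):
  File "<stdin>", line 21, in <module>
IndexError: list index out of range
```

Emit:
apply_moves(plan=[0.77, 0.82, 0, 1, 0.77, 0.82, 0, 1, 0.77, 0.82, 0, 1, 0.77, 0.82, 0, 1, 0.77, 0.82, 0, 1, 0.77, 0.82, 0, 1, 0.77, 0.82, 0, 1, 0.77, 0.82, 0, 1, 0.77, 0.82, 0, 1, 0.77, 0.82, 0, 1, 0, 0, 0, 0, 0, 0, 0, 0], grip=1)

```text
time_s: 2.9
position: [0.5675, -0.1876, 0.2224]
tcp_rot: [[-0.454, 0.891, -0.001], [0.891, 0.454, -0.0], [0.0, -0.001, -1.0]]
force: [-0.2, -0.4, -0.4]
opening: 0.006
grasp_force: 0.0
```

Emit:
apply_moves(plan=[0, 0, -0.6, 0, 0, 0, -0.6, 0, 0, 0, -0.2, 0, 0, 0, -0.2, 0, 0, 0, -0.2, 0, 0, 0, -0.2, 0, 0, 0, -0.2, 0, 0, 0, 0, 0])

```text
time_s: 3.9
position: [0.5678, -0.1887, 0.113]
tcp_rot: [[-0.453, 0.892, 0.001], [0.892, 0.453, -0.0], [-0.001, 0.001, -1.0]]
force: [0.8, 0.7, 0.6]
opening: 0.006
grasp_force: 0.0
```

Emit:
apply_moves(plan=[0, 0, -0.1, 0, 0, 0, -0.1, 0, 0, 0, -0.05, 0, 0, 0, 0, 0])

```text
time_s: 4.4
position: [0.5682, -0.1883, 0.1004]
tcp_rot: [[-0.454, 0.891, 0.001], [0.891, 0.454, -0.001], [-0.001, 0.0, -1.0]]
force: [-2.6, -1.9, 4.9]
opening: 0.002
grasp_force: 2.7
```

Emit:
apply_moves(plan=[0, 0, -0.03, 0, 0, 0, -0.03, 0, 0, 0, 0, 0])

```text
time_s: 4.78
position: [0.5682, -0.1883, 0.1002]
tcp_rot: [[-0.455, 0.891, 0.001], [0.891, 0.455, -0.002], [-0.002, 0.0, -1.0]]
force: [-7.0, -0.7, 21.2]
opening: 0.005
grasp_force: 10.6
```

Emit:
apply_moves(plan=[0, 0, 0.6, 0, 0, 0, 0.7, 0, 0, 0, 0.7, 1, 0, -0.5, 0, 1, 0, -0.8, 0, 1, 0, -0.8, 0, 1, 0, 0, 0, 1, 0, 0, 0, 1, 0, 0, 0, 1, 0, 0, 0, 1, 0, 0, 0, 0], grip=0.17)

```text
time_s: 6.15
position: [0.568, -0.2918, 0.1961]
tcp_rot: [[-0.957, -0.291, -0.0], [-0.291, 0.957, 0.002], [-0.0, 0.002, -1.0]]
force: [-0.1, -0.3, -1.0]
opening: 0.417
grasp_force: 0.0
```

```bash
python3 - <<'E'
from h import *
np.set_printoptions(precision=4,suppress=True)
for n in("scene","top"):
    im,d=bot.capture(n); cv2.imwrite(f"pics/{n}1.png",cv2.resize(im[110:270,120:400] if n=="scene" else im[90:250,190:470],None,fx=2.8,fy=2.8)[...,::-1])
    vv,uu=np.mgrid[:384,:512]; W=world(n,uu,vv,d)
    o=bot.outline_of(n,"hatch")
    if o:
        Q=W[(cv2.erode(o[0]["mask"].astype(np.uint8),np.ones((5,5)))>0)&(d>0)]
        for k in range(6):
            A=np.c_[Q[:,:2],np.ones(len(Q))]; c=np.linalg.lstsq(A,Q[:,2],rcond=None)[0]; e=Q[:,2]-A@c; Q=Q[abs(e)<max(.003,2*e.std())]
        print("plane",c,np.median(Q[:,2]),len(Q))
    for r in bot.pinpoint(n,"latch_centre")[:1]: print(r["p"],onz(n,r["xy"][0]*512,r["xy"][1]*384,.102))
    # slot: dark pixels within 48 mm of the disc centre
    g=im.mean(2); near=np.hypot(*(onz_ if 0 else (world(n,uu,vv,d)[...,i]-(.5807,-.0945)[i] for i in(0,1))))<.047
    m=near&(g<60)&(W[...,2]<.11); ys,xs=np.nonzero(m)
    if len(xs)>20:
        P=np.array([onz(n,x,y,.1)[:2] for x,y in zip(xs,ys)],np.float32); print("slot",len(xs),cv2.minAreaRect(P*1000))
E
```

```text
plane [-0.0029 -0.0024  0.1019] 0.10029224904888534 4803
0.87 [ 0.5888 -0.0924  0.102 ]
slot 253 ((582.02880859375, -96.83269500732422), (31.794849395751953, 83.0242691040039), 5.497631549835205)
plane [-0.0041  0.0003  0.1036] 0.10107404280087587 4330
0.95 [ 0.5754 -0.0823  0.102 ]
slot 340 ((580.5136108398438, -95.80097198486328), (30.69784164428711, 82.8417739868164), 7.129685401916504)
```

View pics/top1.png

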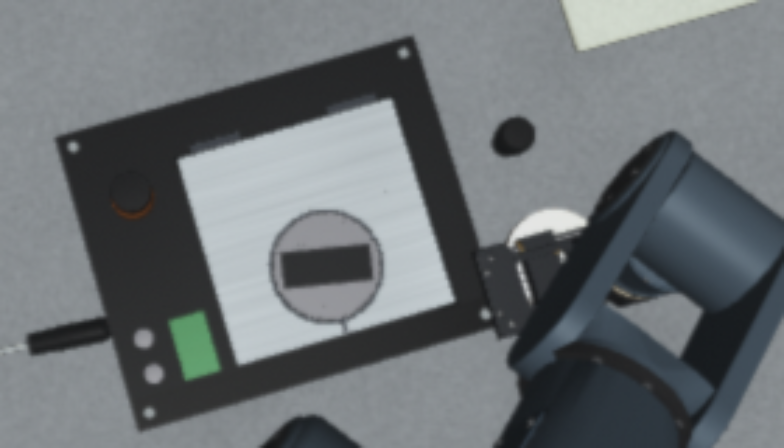

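View pics/scene1.png

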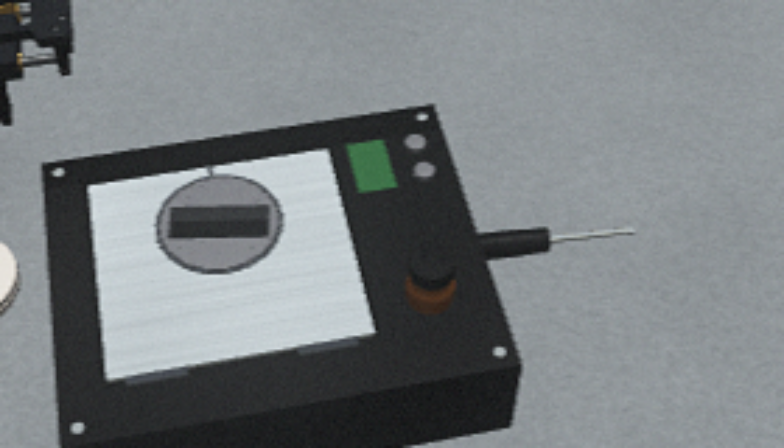

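The images show the hatch flush (plane at z≈0.1, no tilt). The slot centre is at (0.581, -0.096), and its axis is already about 11° clockwise from the hinge line.

Emit:
apply_moves(plan=[0.07, 0.98, 0, -1, 0.07, 0.98, 0, 0, 0.07, 0.98, 0, 0, 0.06, 0.98, 0, 0, 0, 0, -0.8, 0, 0, 0, -0.6, 0, 0, 0, 0, 0])

```text
time_s: 7.32
position: [0.5796, -0.0958, 0.125]
tcp_rot: [[-0.993, -0.122, -0.005], [-0.122, 0.993, 0.002], [0.005, 0.003, -1.0]]
force: [0.7, 0.9, 0.4]
opening: 0.411
grasp_force: 0.0
```

Emit:
apply_moves(plan=[0.02, 0, -0.3, 0, 0, 0, -0.2, 0, 0, 0, -0.2, 0, 0, 0, 0, 0])

```text
time_s: 7.82
position: [0.5817, -0.0966, 0.0913]
tcp_rot: [[-0.993, -0.122, -0.002], [-0.122, 0.993, 0.001], [0.001, 0.001, -1.0]]
force: [0.7, -0.4, -0.9]
opening: 0.414
grasp_force: 0.0
```

Emit:
apply_moves(plan=[0, 0, -0.03, -0.7, 0, 0, 0, -0.7, 0, 0, 0, -0.7, 0, 0, 0, -0.7, 0, 0, 0, -0.7, 0, 0, 0, -0.7, 0, 0, 0, -0.7, 0, 0, 0, -0.7, 0, 0, 0, -0.7, 0, 0, 0, -0.7, 0, 0, 0, -0.7, 0, 0, 0, 0])

```text
time_s: 9.32
position: [0.5814, -0.0962, 0.0907]
tcp_rot: [[-0.344, 0.939, -0.002], [0.939, 0.344, 0.001], [0.001, -0.002, -1.0]]
force: [-2.0, 1.2, 0.9]
opening: 0.418
grasp_force: 1.1
```

```bash
python3 -c "
from h import *
s=bot.read_state();print(s['moment'],s['joint_positions'],np.degrees(np.arctan2(s['tcp_rot'][1,0],s['tcp_rot'][0,0])))"
```

```text
[0.17769584 0.27851285 0.05539529] [-2.02557808e+01  3.76581530e+01  9.34522937e+01 -3.05314275e-03
  4.90041465e+01 -4.03502094e+01] 110.09637760121959
```

Emit:
apply_moves(plan=[0, 0, 0, -0.6, 0, 0, 0, -0.5, 0, 0, 0, -0.3, 0, 0, 0, -0.2, 0, 0, 0, 0])

```text
time_s: 9.95
position: [0.5813, -0.0958, 0.0906]
tcp_rot: [[-0.071, 0.997, -0.002], [0.997, 0.071, 0.001], [0.002, -0.002, -1.0]]
force: [-4.2, 3.3, 4.0]
opening: 0.417
grasp_force: 2.4
```

```bash
python3 -c "
from h import *
s=bot.read_state();print(s['moment'],s['force'],np.degrees(np.arctan2(s['tcp_rot'][1,0],s['tcp_rot'][0,0])))"
```

```text
[0.58993454 0.42340931 0.01601046] [-4.24201508  3.3146832   3.96656648] 94.07335345009075
```

Emit:
apply_moves(plan=[0, 0, 0, -0.2, 0, 0, 0, -0.2, 0, 0, 0, 0])

```text
time_s: 10.32
position: [0.5813, -0.0956, 0.0906]
tcp_rot: [[-0.002, 1.0, -0.002], [1.0, 0.002, 0.002], [0.002, -0.002, -1.0]]
force: [-4.2, 4.0, 4.4]
opening: 0.416
grasp_force: 5.8
```

```bash
python3 -c "
from h import *
s=bot.read_state();print(s['moment'],s['force'],np.degrees(np.arctan2(s['tcp_rot'][1,0],s['tcp_rot'][0,0])))"
```

```text
[0.73244124 0.42371856 0.27282643] [-4.18463453  4.03621341  4.40485639] 90.12812964035692
```

Emit:
apply_moves(plan=[0, 0, 0, -0.2, 0, 0, 0, -0.1, 0, 0, 0, 0])

```text
time_s: 10.7
position: [0.5813, -0.0955, 0.0907]
tcp_rot: [[0.042, 0.999, -0.003], [0.999, -0.042, -0.0], [-0.001, -0.003, -1.0]]
force: [-3.1, 5.5, 4.5]
opening: 0.416
grasp_force: 28.3
```

```bash
python3 -c "
from h import *
s=bot.read_state();print(s['moment'],s['force'],np.degrees(np.arctan2(s['tcp_rot'][1,0],s['tcp_rot'][0,0])))"
```

```text
[0.92043619 0.34862116 1.91195754] [-3.13521136  5.54110306  4.4899652 ] 87.59888204876101
```

The torque has risen to 1.9 N m, so the latch is at its stop. I'll back the turn off, retract and check.

Emit:
apply_moves(plan=[0, 0, 0, 0.6, 0, 0, 0, 0.5, 0, 0, 0.3, 0, 0, 0, 0.7, 0, 0, 0, 0.8, 0, 0, 0, 0.7, 0, 0, -1, 0, 0, 0, -1, 0, 0, 0, -1, 0, 0, 0, -1, 0, 0, 0, -1, 0, 0, 0, 0, 0, 0])

```text
time_s: 12.2
position: [0.5826, -0.3521, 0.2168]
tcp_rot: [[-0.133, 0.991, 0.003], [0.991, 0.133, -0.004], [-0.005, 0.003, -1.0]]
force: [1.1, 0.5, 0.3]
opening: 0.412
grasp_force: 0.0
```

```bash
python3 - <<'E'
from h import *
np.set_printoptions(precision=4,suppress=True)
for n in("scene","top"):
    im,d=bot.capture(n); cv2.imwrite(f"pics/{n}2.png",cv2.resize(im[110:270,120:400] if n=="scene" else im[90:250,190:470],None,fx=2.8,fy=2.8)[...,::-1])
    vv,uu=np.mgrid[:384,:512]; W=world(n,uu,vv,d)
    near=np.hypot(W[...,0]-.581,W[...,1]+.0955)<.047
    print("z",np.median(W[near][:,2]))
    m=near&(im.mean(2)<60)&(W[...,2]<.11); ys,xs=np.nonzero(m)
    P=np.array([onz(n,x,y,.1)[:2] for x,y in zip(xs,ys)],np.float32); print("slot",len(xs),cv2.minAreaRect(P*1000))
    for t in("jar_centre","case_centre","eyepiece_centre","driver_grip"):
        for r in bot.pinpoint(n,t)[:1]: print(t,np.array(r["xy"])*[512,384])
E
```

```text
z 0.09990678645402724
slot 348 ((581.3211059570312, -96.30552673339844), (86.32684326171875, 33.08759307861328), 16.896638870239258)
jar_centre [274.7904 209.0112]
case_centre [106.496  211.8144]
eyepiece_centre [108.288  247.6032]
driver_grip [299.8784 198.912 ]
z 0.09985561254369946
slot 347 ((580.5753784179688, -95.75958251953125), (83.29190826416016, 31.488506317138672), 17.93450927734375)
jar_centre [240.1792 156.7104]
case_centre [385.6896 183.2064]
eyepiece_centre [239.8208 157.2864]
driver_grip [210.688  207.0144]
```

View pics/top2.png

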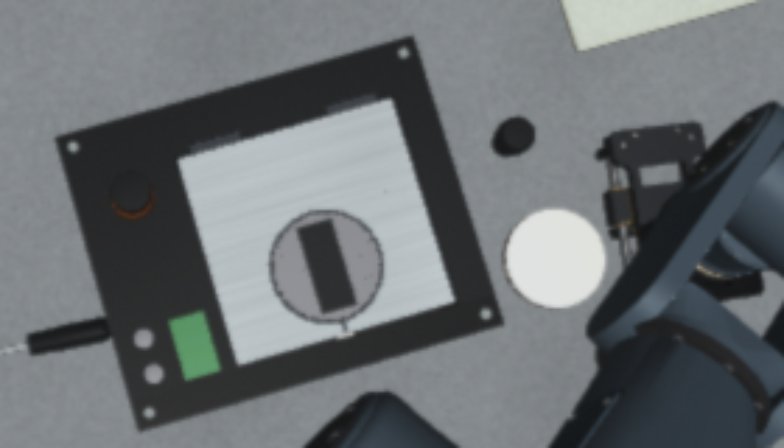

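The slot now lies at about 17.4°, at right angles to the hinge and in line with the index bar. The hatch is flush, the jar, case, eyepiece and screwdriver have not moved, and the hand is clear.

```bash
python3 -c "
from rig import bot
print(bot.hand_in())"
```

```text
the job is handed in; nothing more can be done
None
```

The hatch is pressed fully shut and its latch is turned clockwise to the stop, so it is locked; the jar, wafer case, eyepiece and screwdriver are where they were, the hand is clear, and the job is handed in.

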